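Lock the wire spool on the pay-off stand

ROBOT

A 6-joint arm with a two-finger parallel gripper is mounted at the origin on the work surface. World frame = base frame: x ahead of the robot, y to its left, z up, the work surface at z = 0. Lengths are in m, angles in rad, forces in N, time in s.
With the tool pointing down it reaches from about 0.25 to 0.775 m from the base axis. Payload 4 kg.
Tool frame: the origin (TCP) lies at the centre of the arm's flange, where the gripper is bolted on; the fingertips stand 199 mm ahead of it and the grasp point (between the pads) lies 180 mm ahead of it (robot.tcp_to_tips is the z of the fingertips in the tool frame, in m); z points along the fingers, y is the line along which they close (so a half turn about z gives the same grasp; the last joint's range is limited). The gripper opens to 94 mm and grips with 3 to 60 N. Pads are 16 mm wide; open, the fingers measure 119 mm over their backs; the gripper's body (75 mm by 177 mm) begins 78 mm behind the grasp point.
Start: joints at [1.112, 0.087, 1.371, -0, 1.684, -0.103], TCP at [0.192, 0.516, 0.405] pointing down, gripper open.
Joint ranges: [-3.1, 3.1], [-0.76, 2.03], [0.27, 2.55], [-1.08, 4.22], [0.17, 2.65], [-2.57, 2.57]. Speed limits (rad/s): [2.79, 2.79, 3.14, 3.14, 3.14, 3.14].

INTERFACE

Orientations are given as [roll, pitch, yaw] about the fixed x, y, z axes, in that order (R = Rz(yaw) Ry(pitch) Rx(roll)).
In Python, from bench import robot gives the robot as it stands.
- The arm moves only by the tool play_rows, never from a script. Its arguments are lists of equal length, an entry for each row: "translation": the shift along the tool's x, y, z scaled (see below), a list of three; "twist": the turn, a rotation vector about the tool's x, y, z scaled (see below), a list of three; "gripper": the opening, from -1 (shut) to 1 (fully open). A call has 1 to 8 rows; each row shifts and turns the commanded pose from where the row before left it, along the tool's axes as they then stand; what a row does not reach is not made up. The controller multiplies each number of a shift by 0.04 m and each number of a turn by 0.1 rad. A row lasts 1/10 s, in which the tool goes at most 50 mm and 8.59 degrees, less where a joint would pass 70% of its speed; a pose out of reach is approached as far as the arm can. A call with a number of a shift or a turn outside -1 to 1 is refused whole. A call with a gripper value outside its range is refused whole. The fingers move at their own pace and stop on an object; the grip force is fixed at half the most. Time passes only in rows, so rows that do not move let the fingers close. It gives the time, the measured TCP pose, the force, the opening and the grip force at its end, in the units of the state.
- robot.get_obs(): the state, without advancing time (a new reading comes with each control period).
- robot.snapshot(name): name is "scene" or "top" or "wrist"; returns the picture (480x640x3 uint8, red, green, blue); there is no depth.
- robot.camera_model(name): a dict with "camera_matrix" (3x3 intrinsics, pixels), "k1" (the pictures are not rectified: a ray, as slopes to the right and down, at radius r is drawn at 1 + k1 r^2 times it, then the intrinsics apply), "rvec" (rotation vector, rad) and "tvec" (3), from world to camera coordinates, as OpenCV has them. Camera axes: x right, y down, z forward; pixel columns grow to the right and rows downward; lengths in m; the calibration is good to about 2 mm. A picture is of the moment at which its call begins: read the wrist's pose just before it. camera_model takes no time and is no camera call; for the wrist camera it gives the pose at the moment of the call.
- robot.close_job(): hands the job in; it is judged then, once.
Trained networks look in the newest picture that a camera, given by its name, has taken for a name from the list of things; names that differ only in an ending like _2 or _b are one class to them, and where a whole thing is asked for, a point or a joint stands for the part that bears it (a point fixed in the world has none). Each returns a list of dicts, best first, with "score" (0 to 1); they miss things now and then, are a little off and sometimes report something else, mostly with a low value. They report only what shows in the picture. A call takes as long as a camera call. They do not tell look-alikes from the thing itself.
- robot.recognise(name, camera): "centre" ([x, y, z] in m, in world coordinates, good to about 4 mm: the middle of the surface that is visible of it).
- robot.spot_point(name, camera): "centre" ([x, y, z] in m, in world coordinates, good to about 4 mm: a listed point, or the origin of a listed thing).
The state is a dict: "time": time; "joint_positions": joint angles; "qvel": joint speeds; "joint_torque": joint torques, N m; "tool_pos": TCP position; "ee_rot": TCP orientation; "wrist_force": force on the tool from outside, world axes, zero at the start; "wrist_torque": the same for the moment, N m; "width": finger opening in m; "finger_force": force on a finger pad.
Only numpy, scipy, OpenCV 4.12 (cv2) and the standard library are available. Lean on these libraries where they do the work, as an engineer would, in place of code of your own. Each camera call takes 0.05 s, during which the arm holds its last target. There are 200 camera calls.

TASK

Lock the copper wire spool down on its stand: take the steel clamp by its cross-bar, lower its plug into the collar in the middle of the spool so that its ramps pass between the three lugs, and turn it clockwise until the ramps cam tight. Tighten by feel - how far it has to turn differs from one spool to the next - until turning it further takes about 0.7 N m (roughly 11 N pushed near an end of the bar), no harder, or the spool is crushed; then let go. Leave the other things on the bench alone.

Things in the scene. Friction and masses are not known exactly. Their poses are not given: they have to be found in the camera images.
- stand: Fixed pay-off stand: round grey base, 210 mm across, 22 mm high; origin at its underside's centre, z up. In its middle an upright steel collar, bore 64 mm, rim 90 mm above the bench, with three inward lugs at 0, 120 and 240 degrees counter-clockwise (seen from above) from the stand's x axis; on the base's rim a bolt head lies in line with each lug.
- collar_mouth (a point): Centre of the collar's mouth, 90 mm above the bench, on the stand's axis. The lugs are round studs 8 mm thick, reaching inward to 23 mm from the axis; their middles lie about 80 mm above the bench, but up to 3.3 mm higher or lower from one episode to the next, which is not measured. The collar is open down to 42 mm above the bench.
- spool: The wire spool around the collar, coaxial with it: black flanges 170 mm across, copper winding, 66 mm high, bore 84 mm. Origin at its underside's centre, 29 mm above the bench. It does not turn; it rests on a stiff spring (25 N per mm) and gives downwards. More than 50 N on it from the clamp crushes it.
- spool_face (a point): Fixed point on the stand's axis at the height of the unpressed spool's upper face, 95 mm above the bench; axes as the stand's.
- clamp_bar (a point): Centre of the cross-bar of the loose steel clamp (0.3 to 0.6 kg), the part to take. The bar lies along this x axis: 150 mm long, 14 mm thick, 22 mm high, z up; a small round button sits on top of its +x end. Its stem (26 mm across) stands on a disc 106 mm across whose top is 33 mm below the bar's centre. Seated but not yet tight, this point is 138 mm above the bench. The bar can also be pushed sideways near an end.
- clamp: The same clamp; origin at the centre of its plug's foot, 81 mm below the bar's centre, axes as clamp_bar. It starts upright on this foot. Plug 40 mm across, with three ramps out to 30 mm. The gaps between ramps, 46 degrees wide, centre at 0, 120 and 240 degrees from its x axis: it drops in with these over the lugs within 9 degrees, so at the stand's yaw or 120 degrees either way.
- clamp_face (a point): On the clamp's axis, 43 mm below the bar's centre: plane of the three bosses under the disc (46 mm from the axis) that bear on the spool. Ramps rise 0.15 mm per degree up to an end stop: turned clockwise from mid-gap they meet the lugs after 20 to 75 degrees and are tight 8 to 18 degrees on; friction (oiled, about 0.35, varies by a sixth) then holds them. Rightly tight, the spool carries about 25 N.
- bobbin: Bystander: empty black bobbin, 66 mm across, 60 mm high, loose on the bench; origin at the centre of its underside.
- oiler: Bystander: white oil bottle with black cap, 48 mm across, 105 mm high, loose; origin at the centre of its underside.
- tape: Bystander: paper tape roll lying flat, 80 mm across, 24 mm high, loose; origin at the centre of its underside.
- coil: Bystander: small wound bobbin, 60 mm across, 50 mm high, loose; origin at the centre of its underside.
- wrench: Bystander: steel wrench lying on the bench, loose.
- screwdriver: Bystander: screwdriver lying on the bench, loose.
Things that resemble listed ones, but are neither listed nor needed, are in the scene too. Of the things shaped like the clamp, the bare steel one is meant.

How it is judged:
On the way, in this order (a step that is already met when the one before it is completed fails the run):
1. the clamp is lifted off the bench by at least 30 mm (height (world z) of clamp above 0.03 m), for 0.1 s.
2. the clamp's plug is down in the collar, its bosses on the spool's face and upright (distance between clamp_face and spool_face below 0.005 m and angle between clamp's own z axis and vertical below 0.06 rad and contact force between clamp and spool above 1 N), for 0.2 s.
At the end, for the whole second after the job is handed in: The clamp sits in the collar, centred within 4 mm and upright within about 3 degrees, its bosses on the spool's face, let go and at rest, and by itself presses the spool with 13 to 38 N (ramps cammed tight under the lugs) (horizontal distance between clamp_face and spool_face below 0.004 m and distance between clamp_face and spool_face below 0.006 m and angle between clamp's own z axis and vertical below 0.06 rad and contact force between clamp and spool between 13 and 38 N and linear speed of clamp below 0.01 m/s and angular speed of clamp below 0.05 rad/s); the robot touches nothing.
It fails at once if the spool is crushed: more than 50 N between clamp and spool (contact force between clamp and spool above 50 N).
It fails at once if a bystander is pushed more than 30 mm or tipped over (distance of any of bobbin, oiler, tape, coil, wrench, screwdriver from where it was at the start of the episode above 0.03 m or angle between any of bobbin, oiler, coil's own z axis and vertical above 0.8 rad).
It also fails if it takes over 67 s, if anything falls off the work surface, if the arm or the gripper's body presses on something with over 40 N, if the wrist force passes 120 N, or if a joint passes its speed limit or range.

## Working session

There is one attempt and no reset: what is moved stays moved. The work goes in short steps, Python scripts to look and compute and a tool call to move; the robot and the scene stay as the last step left them, time stands still between calls to the robot, and variables do not carry over. Pictures are saved under pics/ and viewed, at most 10 in all, crops included, and the job is handed in when it is done.

Besides the shell and the picture viewer there is one more tool, called as name(argument=value, ...) on one line, values as JSON. play_rows: Moves the arm, as the interface text tells. Its arguments: {"type":"object","properties":{"translation":{"type":"array","items":{"type":"array","items":{"type":"number","minimum":-1,"maximum":1}}},"twist":{"type":"array","items":{"type":"array","items":{"type":"number","minimum":-1,"maximum":1}}},"gripper":{"type":"array","items":{"type":"number"}}},"required":["translation","twist","gripper"]}

```bash
mkdir -p pics; cat > h.py <<'E'
import numpy as np,cv2
from bench import robot
from scipy.spatial.transform import Rotation as R
def snap(c,n):
    m=robot.camera_model(c); im=robot.snapshot(c); cv2.imwrite(f'pics/{n}.png',im[:,:,::-1]); return im,m
def ray(m,px,z):
    K=np.array(m['camera_matrix']);d=np.array([(px[0]-K[0,2])/K[0,0],(px[1]-K[1,2])/K[1,1]]);s=d.copy()
    for _ in range(20): s=d/(1+m['k1']*(s@s))
    Rm=cv2.Rodrigues(np.array(m['rvec'],float))[0];t=np.array(m['tvec']).ravel()
    o=-Rm.T@t;v=Rm.T@np.array([s[0],s[1],1]);return o+v*(z-o[2])/v[2]
def proj(m,P):
    Rm=cv2.Rodrigues(np.array(m['rvec'],float))[0];c=Rm@np.array(P)+np.array(m['tvec']).ravel()
    s=c[:2]/c[2];s=s*(1+m['k1']*(s@s));K=np.array(m['camera_matrix']);return s*[K[0,0],K[1,1]]+K[:2,2]
E
python3 - <<'E'
from h import *
for c in ['top','scene']:
    im,m=snap(c,c+'0')
    for n in ['stand','clamp_bar','clamp','collar_mouth','spool']:
        f=robot.spot_point
        try: print(c,n,[(np.round(d['centre'],3).tolist(),round(d['score'],2)) for d in f(n,c)])
        except Exception as e: print(n,e)
E
```

```text
top stand [([0.57, -0.066, -0.0], 0.6)]
top clamp_bar [([0.439, 0.373, 0.082], 0.85), ([0.612, 0.286, 0.082], 0.62), ([0.339, 0.182, 0.08], 0.57)]
top clamp [([0.434, 0.377, 0.001], 0.86), ([0.334, 0.183, 0.003], 0.71), ([0.607, 0.29, -0.002], 0.68)]
top collar_mouth [([0.57, -0.066, 0.088], 0.73), ([0.473, 0.228, 0.004], 0.56)]
top spool [([0.569, -0.067, 0.029], 0.66), ([0.57, -0.065, -0.001], 0.47)]
scene stand [([0.57, -0.066, -0.001], 0.64), ([0.738, -0.246, 0.002], 0.2)]
scene clamp_bar [([0.606, 0.29, 0.081], 0.96), ([0.435, 0.38, 0.082], 0.8), ([0.334, 0.181, 0.078], 0.61)]
scene clamp [([0.43, 0.379, -0.002], 0.81), ([0.335, 0.18, 0.0], 0.76), ([0.573, -0.065, 0.09], 0.69), ([0.61, 0.29, 0.003], 0.6)]
scene collar_mouth [([0.569, -0.061, 0.088], 0.6)]
scene spool [([0.569, -0.065, 0.026], 0.8)]
```

View pics/top0.png

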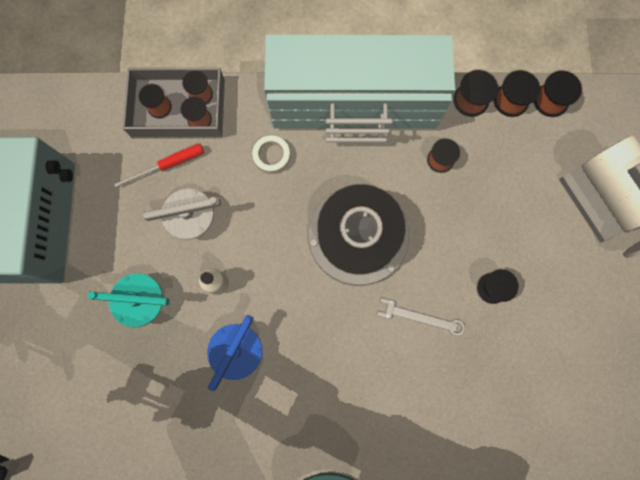

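View pics/scene0.png

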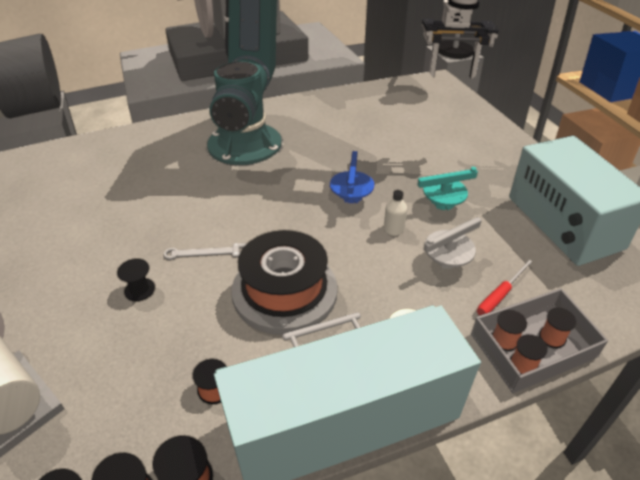

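The bare steel clamp is at top px (182,208), about (0.61, 0.29). The spool and stand are at (361,228), about (0.57, -0.066), with bolt heads near (313,242) and (393,267). The green and blue clamps are decoys. Next I'll enlarge both and read the state.

```bash
python3 - <<'E'
from h import *
im=cv2.imread('pics/top0.png')
a=cv2.resize(im[175:295,300:420],(480,480),interpolation=cv2.INTER_CUBIC);b=cv2.resize(im[175:255,130:210+10],None,fx=3.5,fy=3.5,interpolation=cv2.INTER_CUBIC)
c=np.zeros((480,795,3),np.uint8);c[:,:480]=a;c[:280,480:795]=b;cv2.imwrite('pics/crop.png',c)
o=robot.get_obs();print({k:np.round(v,3).tolist() for k,v in o.items()})
m=robot.camera_model('top')
for p in [(313,242),(361,228),(393,267)]: print(p,ray(m,p,.024))
print('bar',ray(m,(147,215),.092),ray(m,(218,200),.092))
Rt=R.from_euler('xyz',o['ee_rot']).as_matrix();print(Rt.round(3))
m=robot.camera_model('wrist');Rm=cv2.Rodrigues(np.array(m['rvec'],float))[0];C=-Rm.T@np.array(m['tvec']).ravel();print('cam in tool',Rt.T@(C-o['tool_pos']),Rt.T@Rm.T[:,2],m['camera_matrix'])
print(Rt.T@(np.array([.6,.28,.42])-o['tool_pos'])/.04)
print(robot.tcp_to_tips)
E
```

```text
{'time': 0.6, 'joint_positions': [1.112, 0.087, 1.371, 0.0, 1.684, -0.103], 'qvel': [-0.0, -0.0, -0.0, 0.001, 0.002, 0.001], 'joint_torque': [-0.001, -33.978, -30.242, 0.072, 0.024, 0.0], 'tool_pos': [0.192, 0.516, 0.405], 'ee_rot': [3.141, 0.0, 2.786], 'wrist_force': [0.011, 0.255, 0.24], 'wrist_torque': [0.007, -0.024, 0.01], 'finger_force': 0.0, 'width': 0.094}
(313, 242) [0.55369534 0.0309252  0.024     ]
(361, 228) [ 0.58292457 -0.06770474  0.024     ]
(393, 267) [ 0.50192607 -0.13150004  0.024     ]
bar [0.59405058 0.34955057 0.092     ] [0.62376012 0.21360973 0.092     ]
[[-0.937  0.348  0.   ]
 [ 0.348  0.937  0.   ]
 [-0.     0.    -1.   ]]
cam in tool [7.29994693e-02 4.21515683e-05 2.15332804e-02] [-2.51491388e-01 -4.48470700e-04  9.67859432e-01] [[385.59251677   0.         319.22390142]
 [  0.         385.59251677 240.80734041]
 [  0.           0.           1.        ]]
[-11.62218989  -1.96335204  -0.38224795]
0.1992
```

View pics/crop.png

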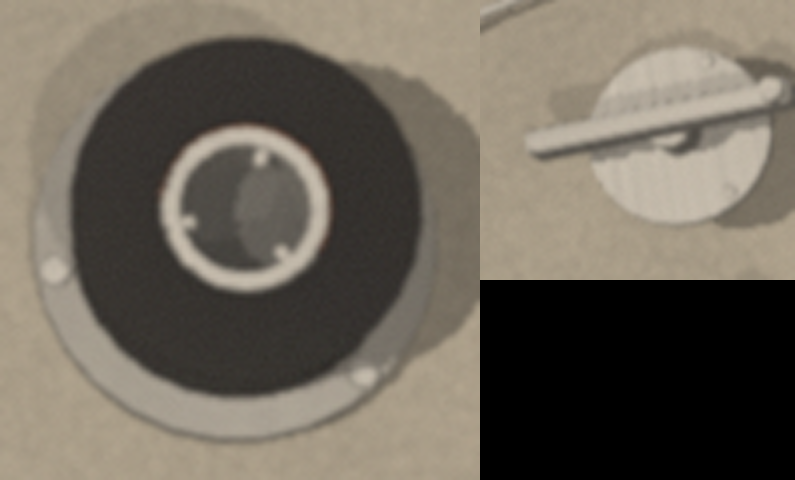

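Bolt heads are at crop (55,269) and (366,376), with all three lugs visible. The clamp's button is at its right (-y) end, so its yaw is about -78°. Moving to hover above it.

play_rows(translation=[[-0.9,-0.13,0],[-0.9,-0.13,0],[-0.9,-0.13,0],[-0.9,-0.13,0],[-0.9,-0.13,0],[-0.9,-0.13,0],[-0.9,-0.13,0],[-0.9,-0.13,0]], twist=[[0,0,0],[0,0,0],[0,0,0],[0,0,0],[0,0,0],[0,0,0],[0,0,0],[0,0,0]], gripper=[1,1,1,1,1,1,1,1])

```text
time: 1.4
tool_pos: [0.4483, 0.3753, 0.4048]
ee_rot: [3.141, 0.0, 2.786]
wrist_force: [-0.2, 0.7, -0.1]
width: 0.0937
finger_force: 0.0
```

play_rows(translation=[[-0.9,-0.13,0],[-0.9,-0.13,0],[-0.9,-0.13,0],[-0.9,-0.13,0],[-0.9,-0.13,0],[0,0,0],[0,0,0],[0,0,0]], twist=[[0,0,0],[0,0,0],[0,0,0],[0,0,0],[0,0,0],[0,0,1],[0,0,1],[0,0,1]], gripper=[1,1,1,1,1,1,1,1])

```text
time: 2.2
tool_pos: [0.6073, 0.2887, 0.4043]
ee_rot: [-3.141, -0.0, 2.481]
wrist_force: [-0.1, 0.6, -0.1]
width: 0.0937
finger_force: 0.0
```

play_rows(translation=[[0,0,0],[0,0,0],[0,0,0],[0,0,0],[0,0,0],[0,0,0],[0,0,0],[0,0,0]], twist=[[0,0,1],[0,0,1],[0,0,1],[0,0,1],[0,0,1],[0,0,1],[0,0,1],[0,0,0]], gripper=[1,1,1,1,1,1,1,1])

```text
time: 3.0
tool_pos: [0.6068, 0.2892, 0.4046]
ee_rot: [-3.142, -0.0, 1.786]
wrist_force: [-0.6, 0.4, -0.6]
width: 0.0941
finger_force: 0.0
```

```bash
python3 - <<'E'
from h import *
im,m=snap('wrist','w1');o=robot.get_obs();print(o['time'],o['tool_pos'],o['ee_rot'],o['joint_positions'])
for n in ['clamp_bar','clamp']: print([(np.round(d['centre'],3).tolist(),round(d['score'],2)) for d in robot.spot_point(n,'wrist')])
t=robot.camera_model('top')
c=np.array([.57,-.066])
for p in [(313.7,242.2),(391.5,269)]:
  v=ray(t,p,.025)[:2]-c;print('bolt',v,np.degrees(np.arctan2(v[1],v[0])),np.hypot(*v))
P=[ray(t,p,.083)[:2] for p in [(365.2,214.5),(347.2,230.5),(370.2,238)]];c2=np.mean(P,0);print('lugs c',c2)
for p in P: v=p-c2;print(np.degrees(np.arctan2(v[1],v[0])),np.hypot(*v))
E
```

```text
3.05 [0.60676489 0.28917787 0.40463445] [-3.14153399e+00 -7.99850943e-05  1.78782531e+00] [3.60417699e-01 3.64777996e-01 1.03856270e+00 8.87893372e-05
 1.73829858e+00 1.43403515e-01]
[([0.603, 0.282, 0.084], 0.74), ([0.436, 0.378, 0.083], 0.6)]
[([0.336, 0.181, 0.003], 0.98), ([0.611, 0.285, -0.001], 0.93), ([0.436, 0.377, -0.005], 0.9)]
bolt [-0.01691195  0.09546941] 100.0454629527173 0.0969557798099786
bolt [-0.07229119 -0.0622132 ] -139.28498823589126 0.09537556297635082
lugs c [ 0.57071882 -0.06308916]
-18.62618533817981 0.027597298394750204
102.05300451922363 0.02712769855355171
-139.14988249415416 0.027084191739733896
```

View pics/w1.png

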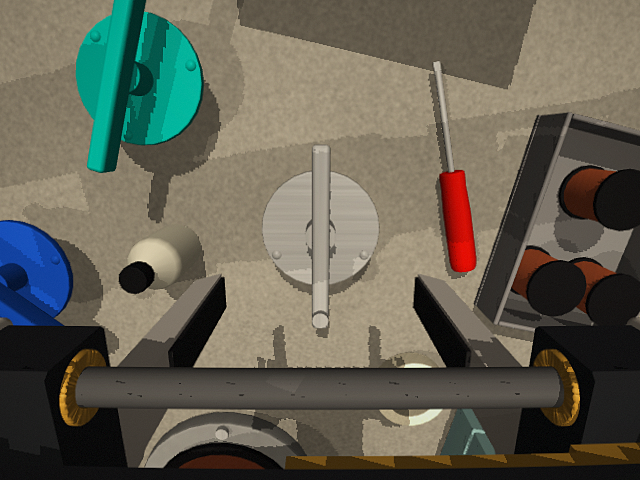

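The wrist view shows the bar upright on screen from (321,147) to (320,327), with the button at the bottom. The third bolt head is at (222,434).

```bash
python3 - <<'E'
from h import *
m=robot.camera_model('wrist');o=robot.get_obs()
a=ray(m,(320.7,147),.092);b=ray(m,(319.7,329),.092);d=b-a;c=(a+b)/2
print(a,b,np.hypot(*d[:2]),'c',c,np.degrees(np.arctan2(d[1],d[0])),np.degrees(o['ee_rot'][2]))
v=ray(m,(222,434),.026)[:2]-[.570,-.065];print(v,np.degrees(np.arctan2(v[1],v[0])),np.hypot(*v))
Rt=R.from_euler('xyz',o['ee_rot']).as_matrix();print(Rt.T@(np.array([c[0],c[1],.261])-o['tool_pos'])/.04)
E
```

```text
[0.59292323 0.35629273 0.092     ] [0.62376522 0.21260382 0.092     ] 0.1469616621787488 c [0.60834422 0.28444827 0.092     ] -77.88560501764486 102.41983638218068
[-0.01729451  0.09424911] 100.39798017563986 0.09582272334635317
[-0.1244847   0.01378572  3.59097875]
```

play_rows(translation=[[-0.12,0.01,0.8],[0,0,0.8],[0,0,0.8],[0,0,0.7],[0,0,0.4],[0,0,0.1],[0,0,0],[0,0,0]], twist=[[0,0,0],[0,0,0],[0,0,0],[0,0,0],[0,0,0],[0,0,0],[0,0,0],[0,0,0]], gripper=[1,1,1,1,1,1,-1,-1])

```text
time: 3.95
tool_pos: [0.6087, 0.2848, 0.2629]
ee_rot: [3.138, -0.001, 1.786]
wrist_force: [0.0, 0.3, 0.2]
width: 0.0816
finger_force: 0.0
```

play_rows(translation=[[0,0,0],[0,0,0],[0,0,0],[0,0,0],[0,0,0],[0,0,0]], twist=[[0,0,0],[0,0,0],[0,0,0],[0,0,0],[0,0,0],[0,0,0]], gripper=[-1,-1,-1,-1,-1,-1])

```text
time: 4.55
tool_pos: [0.6081, 0.2846, 0.2607]
ee_rot: [-3.142, -0.0, 1.786]
wrist_force: [-0.3, -0.0, 0.1]
width: 0.0335
finger_force: 0.0
```

play_rows(translation=[[0,0,0],[0,0,0],[0,0,0],[0,0,0],[0,0,0],[0,0,-0.3],[0,0,-0.6],[0,0,-0.6]], twist=[[0,0,0],[0,0,0],[0,0,0],[0,0,0],[0,0,0],[0,0,0],[0,0,0],[0,0,0]], gripper=[-1,-1,-1,-1,-1,-1,-1,-1])

```text
time: 5.35
tool_pos: [0.6075, 0.2844, 0.3191]
ee_rot: [-3.136, 0.001, 1.786]
wrist_force: [0.4, -1.2, -6.3]
width: 0.0251
finger_force: 30.0
```

play_rows(translation=[[0,0,-0.7],[0,0,-0.7],[0,0,-0.7],[0,0,-0.4],[0,0,0],[0,0,0]], twist=[[0,0,0],[0,0,0],[0,0,0],[0,0,0],[0,0,0],[0,0,0]], gripper=[-1,-1,-1,-1,-1,-1])

```text
time: 5.95
tool_pos: [0.608, 0.2845, 0.4196]
ee_rot: [-3.139, 0.0, 1.786]
wrist_force: [-0.2, -0.6, -6.8]
width: 0.0251
finger_force: 30.0
```

```bash
python3 - <<'E'
from h import *
o=robot.get_obs();p,w=o['tool_pos'],o['ee_rot']
print(p,w,o['width'],o['finger_force'],o['wrist_force'],o['wrist_torque'])
Rt=R.from_euler('xyz',w).as_matrix();print(Rt.T@(np.array([.57,-.0645,p[2]])-p)/.04, 161-np.degrees(w[2]))
E
```

```text
[0.60799385 0.28451887 0.41956775] [-3.13948669e+00  2.14362959e-04  1.78582271e+00] 0.025070310116992265 29.995182752609253 [-0.23971737 -0.64069135 -6.80610161] [-0.06280367  0.02019462 -0.04912006]
[-8.32185882e+00 -2.78974388e+00  7.65899643e-03] 58.679895883012634
```

The width of 25 mm means the pads hold the round stem just below the bar. That's fine for carrying, so I'll go over the collar and turn to its yaw.

play_rows(translation=[[-0.8,-0.27,0],[-0.8,-0.27,0],[-0.8,-0.27,0],[-0.8,-0.27,0],[-0.8,-0.27,0],[-0.8,-0.27,0],[-0.8,-0.27,0],[-0.8,-0.27,0]], twist=[[0,0,0],[0,0,0],[0,0,0],[0,0,0],[0,0,0],[0,0,0],[0,0,0],[0,0,0]], gripper=[-1,-1,-1,-1,-1,-1,-1,-1])

```text
time: 6.75
tool_pos: [0.5777, 0.0147, 0.4177]
ee_rot: [-3.137, -0.002, 1.786]
wrist_force: [0.3, 0.1, -6.3]
width: 0.0251
finger_force: 30.0
```

play_rows(translation=[[-0.8,-0.27,0],[-0.8,-0.27,0],[-0.32,-0.09,0],[0,0,0],[0,0,0],[0,0,0],[0,0,0],[0,0,0]], twist=[[0,0,0],[0,0,0],[0,0,0],[0,0,-0.6],[0,0,-0.9],[0,0,-0.9],[0,0,-0.9],[0,0,-0.9]], gripper=[-1,-1,-1,-1,-1,-1,-1,-1])

```text
time: 7.55
tool_pos: [0.57, -0.0639, 0.4183]
ee_rot: [-3.139, -0.004, 2.21]
wrist_force: [0.7, -0.6, -5.4]
width: 0.0249
finger_force: 30.0
```

play_rows(translation=[[0,0,0],[0,0,0],[0,0,0],[0,0,0],[0,0,0],[0,0,0],[0,0,0],[0,0,0]], twist=[[0,0,-0.9],[0,0,-0.9],[0,0,-0.9],[0,0,-0.9],[0,0,-0.9],[0,0,-0.9],[0,0,-0.64],[0,0,0]], gripper=[-1,-1,-1,-1,-1,-1,-1,-1])

```text
time: 8.35
tool_pos: [0.57, -0.0639, 0.4185]
ee_rot: [3.141, -0.004, 2.81]
wrist_force: [0.1, -0.1, -6.1]
width: 0.0253
finger_force: 30.0
```

```bash
python3 - <<'E'
from h import *
im,m=snap('wrist','w2');o=robot.get_obs();p,w=o['tool_pos'],o['ee_rot']
print(o['time'],p,w,np.degrees(w[2]),o['joint_positions'])
for n in ['collar_mouth','clamp_bar']: print(n,[(np.round(d['centre'],3).tolist(),round(d['score'],2)) for d in robot.spot_point(n,'wrist')])
E
```

```text
8.4 [ 0.57002708 -0.06396043  0.41884459] [ 3.14151419 -0.00347389  2.80904238] 160.94627310293163 [-2.10706393e-01  1.38953586e-01  1.28599363e+00  5.05728889e-04
  1.72008402e+00 -1.44887796e+00]
collar_mouth []
clamp_bar [([0.57, -0.069, 0.235], 0.92)]
```

View pics/w2.png

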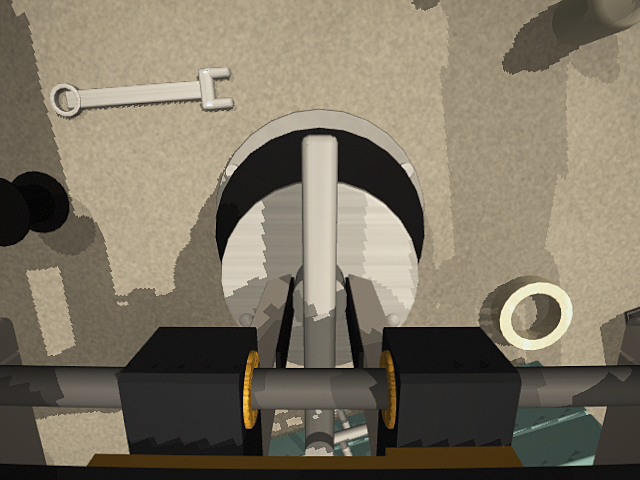

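```bash
python3 - <<'E'
from h import *
m=robot.camera_model('wrist');o=robot.get_obs();p=o['tool_pos'];Rt=R.from_euler('xyz',o['ee_rot']).as_matrix()
print('bar end in tool',Rt.T@(ray(m,(320,136.5),p[2]-.18+.0115)-p))
B=[ray(m,q,.025)[:2] for q in [(231,171),(408,171)]];mid=(B[0]+B[1])/2
c=mid-0.0962*0.5*(mid-p[:2])/np.hypot(*(mid-p[:2]))
print(B,np.hypot(*(B[0]-B[1])),'expect',.0962*3**.5,'stand c',c)
d=B[1]-B[0];print('yaw of bolt chord normal',np.degrees(np.arctan2(d[1],d[0]))-90,)
E
```

```text
bar end in tool [0.07454626 0.00030931 0.16866556]
[array([ 0.49898449, -0.1290094 ]), array([0.55440981, 0.03113522])] 0.1694646327680449 expect 0.16662328768812598 stand c [ 0.57208876 -0.06484971]
yaw of bolt chord normal -19.09050114959345
```

Everything is aligned: the bar is centred in the grip and the bolts are symmetric at (231,171) and (408,171). Lowering.

play_rows(translation=[[-0.02,0,0.3],[0,0,0.5],[0,0,0.4],[0,0,0.3],[0,0,0.2],[0,0,0.1],[0,0,0.1],[0,0,0]], twist=[[0,0,0],[0,0,0],[0,0,0],[0,0,0],[0,0,0],[0,0,0],[0,0,0],[0,0,0]], gripper=[-1,-1,-1,-1,-1,-1,-1,-1])

```text
time: 9.3
tool_pos: [0.5709, -0.0647, 0.3447]
ee_rot: [3.142, 0.0, 2.81]
wrist_force: [0.3, -0.6, -6.3]
width: 0.0254
finger_force: 30.0
```

play_rows(translation=[[0,0,0.08],[0,0,0.08],[0,0,0.08],[0,0,0]], twist=[[0,0,0],[0,0,0],[0,0,0],[0,0,0]], gripper=[-1,-1,-1,-1])

```text
time: 9.7
tool_pos: [0.5707, -0.0646, 0.3344]
ee_rot: [-3.142, -0.001, 2.81]
wrist_force: [-0.1, 1.0, -6.5]
width: 0.025
finger_force: 30.0
```

play_rows(translation=[[0,0,0.08],[0,0,0.08],[0,0,0.08],[0,0,0.08],[0,0,0]], twist=[[0,0,0],[0,0,0],[0,0,0],[0,0,0],[0,0,0]], gripper=[-1,-1,-1,-1,-1])

```text
time: 10.2
tool_pos: [0.5707, -0.0646, 0.3214]
ee_rot: [-3.142, -0.001, 2.81]
wrist_force: [0.4, 0.7, -6.3]
width: 0.0254
finger_force: 30.0
```

play_rows(translation=[[0,0,0.03],[0,0,0.03],[0,0,0]], twist=[[0,0,0],[0,0,0],[0,0,0]], gripper=[-1,-1,-1])

```text
time: 10.5
tool_pos: [0.5708, -0.0646, 0.3198]
ee_rot: [3.142, -0.0, 2.81]
wrist_force: [-1.0, -0.0, -6.5]
width: 0.025
finger_force: 30.0
```

play_rows(translation=[[0,0,0.02],[0,0,0.02],[0,0,0]], twist=[[0,0,0],[0,0,0],[0,0,0]], gripper=[-1,-1,-1])

```text
time: 10.8
tool_pos: [0.5708, -0.0646, 0.3182]
ee_rot: [3.141, -0.0, 2.81]
wrist_force: [-0.0, -0.4, -5.5]
width: 0.0251
finger_force: 30.0
```

play_rows(translation=[[0,0,0.01],[0,0,0]], twist=[[0,0,0],[0,0,0]], gripper=[-1,-1])

```text
time: 11.0
tool_pos: [0.5709, -0.0647, 0.3179]
ee_rot: [3.141, 0.0, 2.81]
wrist_force: [0.5, -0.1, -4.6]
width: 0.0253
finger_force: 30.0
```

Contact with the face at z ≈ 0.318. I'll release and slide the loosely straddling fingers out to r = 62 mm along the bar, to push its end around.

play_rows(translation=[[0,0,0],[0,0,0],[0,0,0],[0,0,0]], twist=[[0,0,0],[0,0,0],[0,0,0],[0,0,0]], gripper=[-0.2,-0.2,-0.2,-0.2])

```text
time: 11.4
tool_pos: [0.5711, -0.0647, 0.319]
ee_rot: [3.141, 0.002, 2.81]
wrist_force: [-0.6, -0.8, 0.4]
width: 0.0378
finger_force: 0.0
```

play_rows(translation=[[0.3,0,0],[0.4,0,0],[0.4,0,0],[0.3,0,0],[0.15,0,0],[0,0,0],[0,0,0],[0,0,0]], twist=[[0,0,0],[0,0,0],[0,0,0],[0,0,0],[0,0,0],[0,0,0],[0,0,0],[0,0,0]], gripper=[-0.2,-0.2,-0.2,-0.2,-0.49,-0.49,-0.49,-0.49])

```text
time: 12.2
tool_pos: [0.5126, -0.0446, 0.3179]
ee_rot: [3.141, 0.0, 2.81]
wrist_force: [1.0, 0.6, 0.9]
width: 0.0238
finger_force: 0.0
```

```bash
cat > f.py <<'E'
from h import *
C=np.array([.5708,-.0646])
F=[];
for i in range(1):
    o=robot.get_obs()
p=np.array(o['tool_pos']);Rt=R.from_euler('xyz',o['ee_rot']).as_matrix()
f=Rt.T@np.array(o['wrist_force']);d=Rt.T@np.append(C-p[:2],0)
print('t',o['time'],'z',p[2].round(4),'yaw',np.degrees(o['ee_rot'][2]).round(2),'F tool',f.round(2),'tau tool',(Rt.T@np.array(o['wrist_torque'])).round(3),'axis at',d.round(4),'w',round(o['width'],4))
E
python3 f.py
```

```text
t 12.2 z 0.3179 yaw 160.98 F tool [-0.75  0.85 -0.89] tau tool [ 0.029  0.041 -0.034] axis at [-0.0615  0.0001  0.    ] w 0.0238
```

play_rows(translation=[[-0.002,0.077,0],[-0.002,0.077,0],[-0.002,0.077,0],[-0.002,0.077,0],[-0.002,0.077,0],[-0.002,0.077,0],[-0.002,0.077,0],[0,0,0]], twist=[[0,0,0.5],[0,0,0.5],[0,0,0.5],[0,0,0.5],[0,0,0.5],[0,0,0.5],[0,0,0.5],[0,0,0]], gripper=[-0.49,-0.49,-0.49,-0.49,-0.49,-0.49,-0.49,-0.49])

```text
time: 13.0
tool_pos: [0.523, -0.0258, 0.3176]
ee_rot: [-3.141, -0.001, 2.46]
wrist_force: [-1.2, 0.2, 0.0]
width: 0.0236
finger_force: 0.3
```

```bash
python3 f.py
```

```text
t 13.0 z 0.3176 yaw 140.94 F tool [ 1.11 -0.6  -0.04] tau tool [0.173 0.043 0.012] axis at [-0.0615 -0.     -0.    ] w 0.0236
```

play_rows(translation=[[-0.002,0.077,0],[-0.002,0.077,0],[0,0,0]], twist=[[0,0,0.5],[0,0,0.5],[0,0,0]], gripper=[-0.49,-0.49,-0.49])

```text
time: 13.3
tool_pos: [0.5271, -0.0212, 0.3176]
ee_rot: [3.142, -0.0, 2.361]
wrist_force: [-0.0, -0.0, 0.2]
width: 0.0238
finger_force: 0.2
```

```bash
python3 f.py
```

```text
t 13.3 z 0.3176 yaw 135.27 F tool [-0.   -0.02 -0.17] tau tool [ 0.088  0.077 -0.024] axis at [-0.0616 -0.0001 -0.    ] w 0.0238
```

play_rows(translation=[[-0.002,0.077,0],[-0.002,0.077,0],[-0.002,0.077,0],[0,0,0]], twist=[[0,0,0.5],[0,0,0.5],[0,0,0.5],[0,0,0]], gripper=[-0.49,-0.49,-0.49,-0.49])

```text
time: 13.7
tool_pos: [0.534, -0.0151, 0.3176]
ee_rot: [3.141, -0.0, 2.212]
wrist_force: [-0.5, -0.1, -0.3]
width: 0.0244
finger_force: 0.3
```

```bash
python3 f.py
```

```text
t 13.7 z 0.3176 yaw 126.71 F tool [ 0.18 -0.47  0.26] tau tool [0.09  0.043 0.   ] axis at [-0.0617 -0.0001 -0.    ] w 0.0244
```

play_rows(translation=[[-0.002,0.077,0],[-0.002,0.077,0],[-0.002,0.077,0],[0,0,0]], twist=[[0,0,0.5],[0,0,0.5],[0,0,0.5],[0,0,0]], gripper=[-0.49,-0.49,-0.49,-0.49])

```text
time: 14.1
tool_pos: [0.5419, -0.0102, 0.3177]
ee_rot: [3.141, -0.0, 2.062]
wrist_force: [0.4, -0.8, -0.5]
width: 0.0239
finger_force: 0.1
```

```bash
python3 f.py
```

```text
t 14.1 z 0.3177 yaw 118.14 F tool [-0.94 -0.05  0.54] tau tool [ 0.124  0.016 -0.   ] axis at [-0.0617 -0.0002 -0.    ] w 0.0239
```

play_rows(translation=[[-0.002,0.077,0],[-0.002,0.077,0],[-0.002,0.077,0],[0,0,0]], twist=[[0,0,0.5],[0,0,0.5],[0,0,0.5],[0,0,0]], gripper=[-0.49,-0.49,-0.49,-0.49])

```text
time: 14.5
tool_pos: [0.5502, -0.0065, 0.3178]
ee_rot: [3.141, -0.0, 1.912]
wrist_force: [-0.6, 0.1, 0.4]
width: 0.0239
finger_force: 0.1
```

```bash
python3 f.py
```

```text
t 14.5 z 0.3178 yaw 109.56 F tool [ 0.28 -0.58 -0.39] tau tool [0.108 0.041 0.015] axis at [-0.0617 -0.0001 -0.    ] w 0.0239
```

play_rows(translation=[[-0.002,0.077,0],[-0.002,0.077,0],[-0.002,0.077,0],[0,0,0]], twist=[[0,0,0.5],[0,0,0.5],[0,0,0.5],[0,0,0]], gripper=[-0.49,-0.49,-0.49,-0.49])

```text
time: 14.9
tool_pos: [0.5591, -0.004, 0.3179]
ee_rot: [3.141, -0.0, 1.762]
wrist_force: [0.1, -0.1, 0.9]
width: 0.0239
finger_force: 0.2
```

```bash
python3 f.py
```

```text
t 14.9 z 0.3179 yaw 100.97 F tool [-0.09  0.1  -0.87] tau tool [ 0.086  0.001 -0.002] axis at [-0.0617 -0.     -0.    ] w 0.0239
```

play_rows(translation=[[-0.002,0.077,0],[-0.002,0.077,0],[-0.002,0.077,0],[0,0,0]], twist=[[0,0,0.5],[0,0,0.5],[0,0,0.5],[0,0,0]], gripper=[-0.49,-0.49,-0.49,-0.49])

```text
time: 15.3
tool_pos: [0.5683, -0.003, 0.3178]
ee_rot: [3.141, -0.0, 1.612]
wrist_force: [-1.6, 0.4, -1.0]
width: 0.0237
finger_force: 0.2
```

```bash
python3 f.py
```

```text
t 15.3 z 0.3178 yaw 92.38 F tool [ 0.46 -1.56  1.02] tau tool [ 0.068 -0.048 -0.026] axis at [-0.0616 -0.     -0.    ] w 0.0237
```

play_rows(translation=[[-0.002,0.077,0],[-0.002,0.077,0],[0,0,0]], twist=[[0,0,0.5],[0,0,0.5],[0,0,0]], gripper=[-0.49,-0.49,-0.49])

```text
time: 15.6
tool_pos: [0.5738, -0.003, 0.3174]
ee_rot: [-3.139, -0.0, 1.512]
wrist_force: [-2.9, 0.6, -1.0]
width: 0.0239
finger_force: 1.6
```

```bash
python3 f.py
```

```text
t 15.6 z 0.3174 yaw 86.66 F tool [ 0.42 -2.92  0.98] tau tool [ 0.668 -0.    -0.034] axis at [-0.0617  0.0006 -0.    ] w 0.0239
```

play_rows(translation=[[-0.001,0.038,0],[0,0,0]], twist=[[0,0,0.25],[0,0,0]], gripper=[-0.49,-0.49])

```text
time: 15.8
tool_pos: [0.5751, -0.0031, 0.3173]
ee_rot: [-3.138, -0.0, 1.486]
wrist_force: [-5.0, 0.6, 0.2]
width: 0.0239
finger_force: 2.5
```

```bash
python3 f.py
```

```text
t 15.8 z 0.3173 yaw 85.15 F tool [ 0.15 -5.08 -0.14] tau tool [ 1.019 -0.036 -0.045] axis at [-0.0616  0.0009 -0.    ] w 0.0239
```

play_rows(translation=[[-0.001,0.038,0],[-0.001,0.038,0],[0,0,0]], twist=[[0,0,0.25],[0,0,0.25],[0,0,0]], gripper=[-0.49,-0.49,-0.49])

```text
time: 16.1
tool_pos: [0.5776, -0.0034, 0.317]
ee_rot: [-3.136, 0.0, 1.436]
wrist_force: [-7.7, 0.7, 0.6]
width: 0.0244
finger_force: 3.5
```

```bash
python3 f.py
```

```text
t 16.1 z 0.317 yaw 82.29 F tool [-0.31 -7.77 -0.52] tau tool [ 1.364 -0.119 -0.103] axis at [-0.0615  0.0014  0.    ] w 0.0244
```

play_rows(translation=[[-0.001,0.038,0],[0,0.015,0],[0,0,0],[0,0,0]], twist=[[0,0,0.25],[0,0,0.1],[0,0,0],[0,0,0]], gripper=[-0.49,-0.49,-0.49,-0.49])

```text
time: 16.5
tool_pos: [0.5792, -0.0037, 0.3168]
ee_rot: [-3.134, 0.001, 1.402]
wrist_force: [-9.8, 1.4, 2.0]
width: 0.0235
finger_force: 4.6
```

```bash
python3 f.py; python3 -c "
from h import *
robot.snapshot('top');import subprocess" ; python3 f.py
```

```text
t 16.5 z 0.3168 yaw 80.31 F tool [-0.25 -9.87 -1.92] tau tool [ 1.687 -0.213 -0.036] axis at [-0.0614  0.002   0.    ] w 0.0235
t 16.55 z 0.3168 yaw 80.32 F tool [ -1.28 -10.12  -0.75] tau tool [ 1.754 -0.194 -0.086] axis at [-0.0614  0.002   0.    ] w 0.0245
```

play_rows(translation=[[0,0.02,0],[0,0,0],[0,0,0]], twist=[[0,0,0.12],[0,0,0],[0,0,0]], gripper=[-0.49,-0.49,-0.49])

```text
time: 16.85
tool_pos: [0.5799, -0.0039, 0.3167]
ee_rot: [-3.133, 0.001, 1.39]
wrist_force: [-10.0, 1.7, 0.8]
width: 0.024
finger_force: 4.7
```

```bash
python3 f.py; python3 -c "
from h import *
robot.snapshot('top');import subprocess" ; python3 f.py
```

```text
t 16.85 z 0.3167 yaw 79.63 F tool [ -0.13 -10.13  -0.69] tau tool [ 1.725 -0.281 -0.07 ] axis at [-0.0614  0.002   0.    ] w 0.024
t 16.9 z 0.3167 yaw 79.63 F tool [-0.79 -8.73 -0.77] tau tool [ 1.766 -0.251 -0.025] axis at [-0.0614  0.002   0.    ] w 0.0239
```

Torque is about 0.65 N m, which is enough. Backing off, opening and lifting clear.

play_rows(translation=[[0,-0.06,0],[0,-0.1,0],[0,0,0],[0,0,0],[0,0,-0.3],[0,0,-0.7],[0,0,-0.8],[0,0,-0.8]], twist=[[0,0,0],[0,0,0],[0,0,0],[0,0,0],[0,0,0],[0,0,0],[0,0,0],[0,0,0]], gripper=[-0.49,-0.3,-0.1,-0.1,-0.1,-0.1,-0.1,-0.1])

```text
time: 17.7
tool_pos: [0.5755, -0.0029, 0.424]
ee_rot: [3.14, -0.0, 1.388]
wrist_force: [1.2, -0.3, 0.2]
width: 0.0424
finger_force: 0.0
```

play_rows(translation=[[0.5,0,-0.6],[0.5,0,-0.3],[0,0,0],[0,0,0]], twist=[[0,0,0],[0,0,0],[0,0,0],[0,0,0]], gripper=[-0.1,-0.1,-0.1,-0.1])

```text
time: 18.1
tool_pos: [0.5827, 0.0364, 0.4582]
ee_rot: [3.141, 0.0, 1.389]
wrist_force: [-0.7, -1.0, 0.2]
width: 0.0423
finger_force: 0.0
```

```bash
python3 f.py; python3 - <<'E'
from h import *
im,m=snap('wrist','w3')
print([(np.round(d['centre'],3).tolist(),round(d['score'],2)) for d in robot.spot_point('clamp_bar','wrist')])
E
```

```text
t 18.1 z 0.4582 yaw 79.56 F tool [-1.14 -0.52 -0.21] tau tool [ 0.062 -0.04  -0.   ] axis at [-1.015e-01  6.600e-03  1.000e-04] w 0.0423
[([0.57, -0.066, 0.138], 0.97), ([0.335, 0.175, 0.084], 0.75)]
```

View pics/w3.png

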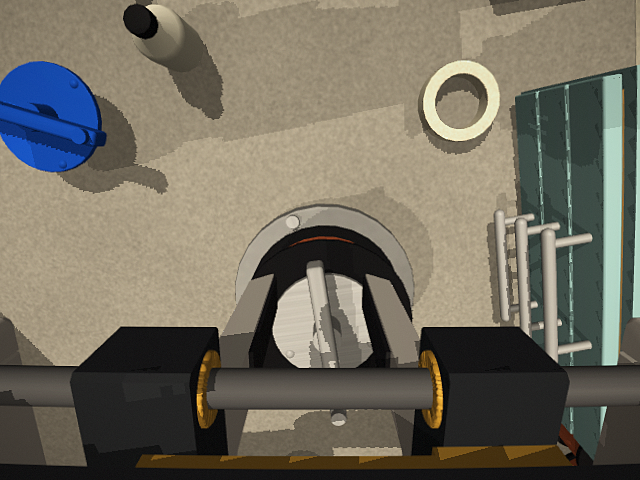

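The clamp is seated in the collar at (0.570, -0.066, 0.138), with its bar from (315,265) to the button at (338,418). It has stayed turned and the gripper is clear.

```bash
python3 -c "
from bench import robot
print(robot.close_job())"
```

```text
the job is handed in; nothing more can be done
None
```

I seated the steel clamp in the collar, turned it clockwise to about 0.65 N m measured at the wrist, let go and handed the job in at about 18 s; the hand-in returned no verdict, and I could not measure the force on the spool directly.

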